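# Feel out the hidden catch of a sensor test box

## Task

Pop the lid of the grey sensor test box. Lay a fingertip on one of the two raised end pads of the box's front ledge, slide off it and feel along the top of the ledge until you find the notch, then press the catch inside the notch fully down so that the lid springs ajar, and come away. Do not touch the lid itself, lift nothing, and leave the other things on the bench where they are.

Things in the scene. Friction and masses are not known exactly. Their poses are not given: they have to be found in the camera images.
- case: the grey steel test box, 240 deep (x) x 400 wide (y) x 72 mm tall, fixed to the bench. Origin under its centre, on the bench; x points from its front (ledge side, facing the robot) to its back, y along the ledge, z up. It stands at a varying place and yaw.
- ledge: flat-topped step along the box's front, before the lid. Origin on its top face at mid-length (99 mm in front of the case's origin, 60 mm up), axes as the case. Top 42 mm deep (x +-21), exposed for y -95 to +95 mm. Somewhere in it, centred anywhere from y -50 to +50 mm, is the notch: 56 mm long, across the whole depth, open in front, upright walls. Its place is not given: feel or see it.
- pad_left: raised end pad at the +y end of the ledge, plain rigid block 105 mm long (y) x 46 mm deep; origin at the centre of its top face, which is 2 mm higher than the ledge's top. It covers ledge y = +95 to +200 mm.
- pad_right: the like end pad at the -y end of the ledge; origin at the centre of its top face. It covers ledge y = -200 to -95 mm.
- lid: lid of the box, a plate 192 x 398 x 12 mm; origin on the hinge line at its rear, level with its underside, 60 mm above the bench; z is square to it. Its front face is 25 mm behind the ledge's middle line, its top 12 mm above the ledge. Shut at the start; linked to the catch: rises 0.16 rad (front edge 30 mm up) when that is fully down, and stays.
- catch (a joint): how far the catch is pressed down, m: 0 up (at the start), 0.008 fully down. It is a flat plate 36 mm deep that fills the bottom of the notch (it runs on, out of reach, inside the ledge), grey like the ledge, its top 7 mm below the ledge's top when up. Takes some 5 to 10 N to press, and stays where it is left.
- sensor: bystander: steel sensor standing upright, 44 mm across, 85 mm tall; origin under its centre
- driver: bystander: screwdriver lying on the bench near the front of the box; origin under its middle
- meter: bystander: black hand meter lying flat, 150 x 75 x 32 mm; origin under its centre
- cleaner: bystander: white bottle, 44 mm across, 120 mm tall; origin under its centre
- collar: bystander: dark steel ring lying flat, 52 mm across, 18 mm tall; origin under its centre
- wrench: bystander: wrench lying on the bench; origin under its middle

How it is judged (in metres and radians):
On the way, in this order (a step that is already met when the one before it is completed fails the run):
1. a fingertip rests on one of the raised end pads, the catch still up ((contact force between the fingers and pad_left above 0.3 N or contact force between the fingers and pad_right above 0.3 N) and value of joint catch below 0.002 m), for 0.1 s.
2. a fingertip off the pads feels along the ledge, the catch still up (contact force between the fingers and ledge above 0.2 N and contact force between the fingers and pad_left below 0.1 N and contact force between the fingers and pad_right below 0.1 N and value of joint catch below 0.002 m), for 0.1 s.
3. a fingertip presses the catch in the notch down (contact force between the fingers and ledge above 0.2 N and value of joint catch above 0.006 m), for 0.05 s.
At the end, for the whole second after the job is handed in: the catch is at least 6 of its 8 mm down, the lid stands ajar by at least 0.11 rad and is at rest, and the bystanders are within 20 mm of where they were (value of joint catch above 0.006 m and angle between lid's own z axis and vertical between 0.11 and 0.2 rad and velocity of joint catch below 0.01 m/s and distance of each of sensor, driver, meter, cleaner, collar, wrench from where it was at the start of the episode below 0.02 m); the robot touches nothing.
It fails at once if the lid is touched by the robot (contact force between any of the fingers, the arm and lid above 1 N).
It fails at once if a bystander is moved by 20 mm or more, or lifted (distance of any of sensor, driver, meter, cleaner, collar, wrench from where it was at the start of the episode above 0.02 m).
It also fails if it takes over 51 s, if anything falls off the work surface, if the arm or the gripper's body presses on something with over 40 N, if the wrist force passes 120 N, or if a joint passes its speed limit or range.

## Robot

A 6-joint arm with a two-finger parallel gripper is mounted at the origin on the work surface. World frame = base frame: x ahead of the robot, y to its left, z up, the work surface at z = 0. Lengths are in mm, angles in rad, forces in N, time in s.
With the tool pointing down it reaches from about 275 to 1000 mm from the base axis. Payload 8.4 kg.
Tool frame: the origin (TCP) lies midway between the tips of the shut fingers; the grasp point (between the pads) lies 19 mm behind it; z points along the fingers, y is the line along which they close (so a half turn about z gives the same grasp; the last joint's range is limited). The gripper opens to 85 mm and grips with 20 to 120 N. Pads are 22 mm wide; open, the fingers measure 114 mm over their backs; the gripper's body (76 mm by 85 mm) begins 54 mm behind the grasp point. The pads swing forward as they close: fully open they stand 13 mm farther back than shut.
Start: joints at [-1.182, 0.353, 1.633, -0, 1.155, -0.002], TCP at [238.079, -577.881, 231.281] pointing down, gripper open.
Joint ranges: [-2.63, 2.63], [-0.92, 2.1], [0.06, 2.66], [-1.3, 4.44], [0, 2.69], [-3.02, 3.02]. Speed limits (rad/s): [2.22, 2.22, 2.79, 3.14, 3.14, 3.14].

## Interface

Orientations are given as [roll, pitch, yaw] about the fixed x, y, z axes, in that order (R = Rz(yaw) Ry(pitch) Rx(roll)).
In Python, from rig import * gives the robot as it stands.
- The arm moves only by the shell command python3 -m jog 'ROWS' [FORCE]. ROWS is JSON, a list of rows, each an object of numbers: "x", "y", "z": the shift along the tool's x, y, z in cm; "spin": the turn about the tool's z in rad; "grip": the closure, from 0 (fully open) to 1 (shut). In form: [{"x": .., "y": .., "z": .., "spin": .., "grip": ..}, ...]. A call has 1 to 20 rows; each row shifts and turns the commanded pose from where the row before left it, along the tool's axes as they then stand; what a row does not reach is not made up. A row lasts 1/12 s, in which the tool goes at most 41.7 mm and 7.16 degrees, less where a joint would pass 70% of its speed; a pose out of reach is approached as far as the arm can. A call with a gripper value outside its range is refused whole. The fingers move at their own pace and stop on an object; FORCE is the grip in N (left out, the last holds). Time passes only in rows, so rows that do not move let the fingers close. It gives the time, the measured TCP pose, the force, the opening and the grip force at its end, in the units of the state.
- sense(): the state, without advancing time (a new reading comes with each control period).
- grab_frame(name): name is "scene" or "side" or "wrist"; returns a dict with "pixels" (420x560x3 uint8, blue, green, red), "camera_matrix" (3x3 intrinsics, pixels), "rvec" (rotation vector, rad) and "tvec" (3), from world to camera coordinates, as OpenCV has them; the wrist camera has in their place "T_tool_cam" (4x4, takes a point from camera to tool coordinates, whose origin is the TCP and whose axes are the flange's). Camera axes: x right, y down, z forward; pixel columns grow to the right and rows downward; lengths in mm; the calibration is good to about 2 mm. The wrist camera is an equidistant fisheye: a pixel r from the principal point sees the ray r / f radians off the axis. A picture is of the moment at which its call begins: read the wrist's pose just before it. There is no depth.
- sign_off(): hands the job in; it is judged then, once.
The state is a dict: "clock": time; "qpos": joint angles; "qvel": joint speeds; "joint_efforts": joint torques, N m; "eef_pos": TCP position; "tcp_rot": TCP orientation; "contact_force": force on the tool from outside, world axes, zero at the start; "wrist_torque": the same for the moment, N m; "opening": opening from 0.0 (shut) to 1.0 (fully open); "grasp_force": force on a finger pad.
Only numpy, scipy, OpenCV 4.12 (cv2) and the standard library are available. Lean on these libraries where they do the work, as an engineer would, in place of code of your own. Each camera call takes 0.05 s, during which the arm holds its last target. There are 200 camera calls.

## Working session

There is one attempt and no reset: what is moved stays moved. The work goes in short steps, Python scripts to look and compute and a shell command to move; the robot and the scene stay as the last step left them, time stands still between calls to the robot, and variables do not carry over. Pictures are saved under pics/ and viewed, at most 10 in all, crops included, and the job is handed in when it is done.

```bash
mkdir -p pics; ls
python3 - <<'E'
from rig import *
import cv2,numpy as np
print(sense())
for n in("scene","side"):
    f=grab_frame(n); cv2.imwrite(f"pics/{n}0.png",f["pixels"]); np.savez(f"{n}0.npz",**f)
    R=cv2.Rodrigues(np.array(f["rvec"],float))[0];print(n,-R.T@np.array(f["tvec"]).ravel(),R[2])
E
```

```text
pics
{'clock': 0.0, 'qpos': array([-1.18241757e+00,  3.53639476e-01,  1.63412988e+00,  1.18460579e-05,
        1.15518665e+00, -2.41358160e-03]), 'qvel': array([ 1.64159592e-05,  1.07253282e-03, -9.85902340e-04, -1.88653435e-03,
       -8.48173362e-04, -1.00754637e-03]), 'joint_efforts': array([-2.42853464e-03, -6.05253482e+01, -3.42067838e+01, -1.54900708e-04,
        9.49464535e-03,  9.46552490e-07]), 'eef_pos': array([ 237.8938741 , -577.44789914,  230.56891036]), 'tcp_rot': array([-3.14022933e+00, -1.41216053e-05,  3.90787538e-01]), 'contact_force': array([ 0.04504637, -0.33976226,  0.17370137]), 'wrist_torque': array([0.04621288, 0.035824  , 0.00649401]), 'grasp_force': 0.0, 'opening': 1.0010205585790293}
scene [1193.15072916  359.15726423  671.91185328] [-0.67128423 -0.38110771 -0.63571566]
side [468.27627316 643.22049058 826.8508718 ] [ 0.09503378 -0.63368193 -0.7677342 ]
```

View pics/scene0.png

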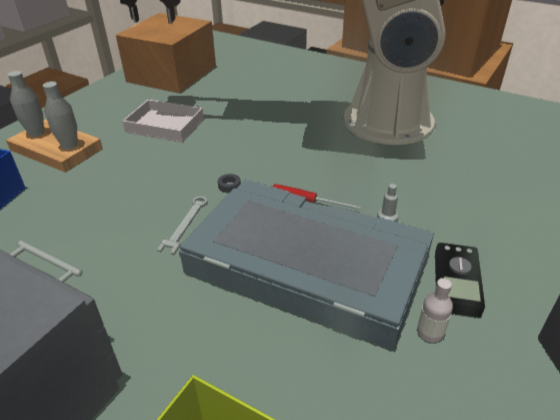

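View pics/side0.png

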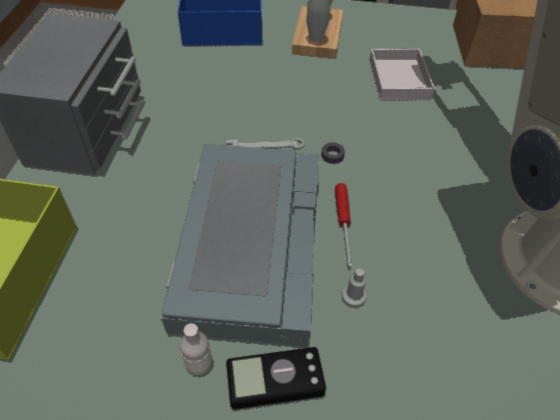

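The scene view shows the box at about (310,250), with the ledge along its far side. In the side view the ledge runs from (307,155) to (300,330), and there is a possible notch near (305,198). I'll zoom in on both.

Run:
```python
import cv2,numpy as np
a=cv2.imread("pics/side0.png")[135:345,160:370]
b=cv2.imread("pics/scene0.png")[165:345,170:440]
for n,i,k in(("a",a,(588,588)),("b",b,(800,533))):
    i=cv2.resize(i,k,interpolation=cv2.INTER_CUBIC); cv2.imwrite(f"pics/crop_{n}.png",cv2.convertScaleAbs(i,alpha=1.8,beta=-20))
```

```text
(no output)
```

View pics/crop_a.png

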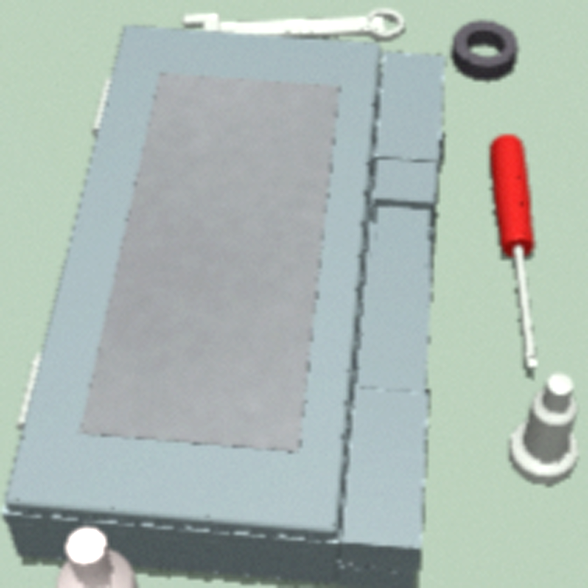

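View pics/crop_b.png

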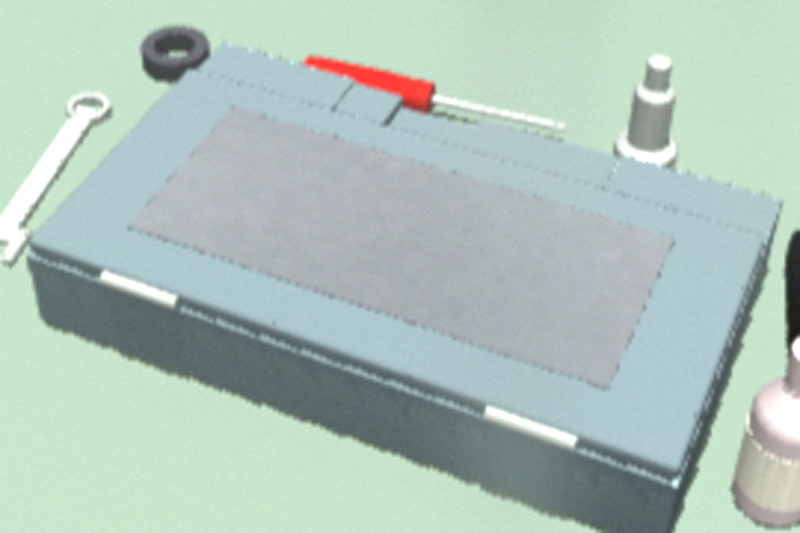

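The side crop shows the pad/ledge boundaries at about rows 388 and 158, and a dark step at row 206. In the scene crop the catch-like patch is at (335–400, 80–125). Next I'll cast rays from both views.

```bash
cat > h.py <<'E'
import cv2,numpy as np
def load(n):
    f=np.load(n+"0.npz"); R=cv2.Rodrigues(f["rvec"].astype(float))[0]; return f["camera_matrix"],R,-R.T@f["tvec"].ravel()
def cast(n,p,z):
    K,R,c=load(n); p=np.asarray(p,float)
    p=p/2.8+[160,135] if n=="side" else p*[270/800,180/533]+[170,165]
    d=R.T@np.linalg.solve(K,np.r_[p,1]); return c+d*(z-c[2])/d[2],c,d/np.linalg.norm(d)
def tri(p,q):
    _,a,u=cast("side",p,0);_,b,v=cast("scene",q,0)
    s=np.linalg.lstsq(np.c_[u,-v],b-a,rcond=None)[0]; P,Q=a+s[0]*u,b+s[1]*v; return (P+Q)/2,np.linalg.norm(P-Q)
E
python3 - <<'E'
from h import *
np.set_printoptions(precision=1,suppress=True)
# two-view: outer front corners, pad_left inner edge front, notch lip
for n,p,q in(("Rfront",(444,54),(222,43)),("Lfront",(421,547),(780,203)),("Lseam_front",(430,389),(622,162)),("stepfront",(436,206),(402,98)),("seamfront",(438,160),(352,82))):
    print(n,*tri(p,q))
L=cast("side",(421,547),62)[0];R=cast("side",(444,54),62)[0]
print("front edge",L,R,np.linalg.norm(L-R)); y=(L-R)/np.linalg.norm(L-R);x=np.array([y[1],-y[0],0]);yaw=np.arctan2(x[1],x[0])
m=(L+R)/2; led=m+21*x; print("yaw",yaw,"ledge",led)
for n,p in(("side",(430,389)),("side",(436,202)),("side",(434,207)),("side",(438,160)),("side",(375,158)),("side",(372,206)),("side",(376,218)),("scene",(622,162)),("scene",(402,98)),("scene",(352,82)),("scene",(335,110)),("scene",(385,125))):
  for z in(60,53):
    P=cast(n,p,z)[0]-led; print(n,p,z,P@x,P@y)
for nm,pa in(("drvtip",(531,368)),("handle_top",(508,140)),("sensor",(543,460)),("collar",(484,55)),("drvR",(533,250))):
    P=cast("side",pa,5)[0]; print(nm,P,(P-led)@x,(P-led)@y)
E
```

```text
Rfront [ 493.2 -143.5   58.6] 4.760447602579197
Lfront [463.5 254.5  56.4] 4.004431479576772
Lseam_front [471.  150.6  55.4] 9.606261224343346
stepfront [482.8  -2.3  53.9] 1.7094891845055404
seamfront [486.1 -40.4  56.7] 3.769644888406756
front edge [463.  255.2  62. ] [ 492.9 -143.4   62. ] 399.6967386671579
yaw 0.0747456348069945 ledge [498.9  57.5  62. ]
side (430, 389) 60 -22.089090884538205 92.46300707530585
side (430, 389) 53 -22.411451233180582 87.9542063009155
side (436, 202) 60 -20.345688452584735 -57.87907605074654
side (436, 202) 53 -20.65213460268815 -63.760235676872846
side (434, 207) 60 -19.151511309065572 -53.32128617120862
side (434, 207) 53 -19.447056721734917 -59.160841190324824
side (438, 160) 60 -20.355676174997186 -96.20316743496068
side (438, 160) 53 -20.66221349544342 -102.43415862489307
side (375, 158) 60 23.561383250432645 -93.72940621863957
side (375, 158) 53 23.65573145712238 -99.93781631862242
side (372, 206) 60 22.858488440129317 -50.078757821950404
side (372, 206) 53 22.94642045319769 -55.888714259022265
side (376, 218) 60 19.49639513081788 -39.84885626
[... 272 characters left out ...]
76 -57.89263520665262
scene (352, 82) 60 -14.29371034123091 -92.76052797733907
scene (352, 82) 53 -22.634942884780035 -96.6701378993598
scene (335, 110) 60 18.697648198539767 -89.90844534049138
scene (335, 110) 53 10.733822153234268 -93.78542870306389
scene (385, 125) 60 19.096216610927268 -52.936343320284195
scene (385, 125) 53 11.136950011351926 -56.39038224607843
drvtip [405.4  84.6   5. ] -91.2022327496591 34.078762735883274
handle_top [ 436.9 -118.3    5. ] -74.89906575069524 -170.6075583211526
sensor [393.  153.2   5. ] -98.46581912639334 103.39968506375452
collar [ 463.1 -206.4    5. ] -55.37462620886264 -260.5048368238381
drvR [410.9 -15.7   5. ] -93.14608095314588 -66.36867073724842
```

The box yaw is about 0.075 and the ledge origin is near (499, 57). The dark wall at ledge y≈-57 is the notch's -y wall, so the notch should span about -57 to -1. I'll move above pad_right with the gripper shut.

```bash
python3 -m jog '[{"spin":0.105,"grip":1},{"spin":0.105,"grip":1},{"spin":0.106,"grip":1},{"x":1.79,"y":-2.79,"grip":1},{"x":1.79,"y":-2.79,"grip":1},{"x":1.79,"y":-2.79,"grip":1},{"x":1.79,"y":-2.79,"grip":1},{"x":1.79,"y":-2.79,"grip":1},{"x":1.79,"y":-2.79,"grip":1},{"x":1.79,"y":-2.79,"grip":1},{"x":1.79,"y":-2.79,"grip":1},{"x":1.79,"y":-2.79,"grip":1},{"x":1.79,"y":-2.79,"grip":1},{"x":1.79,"y":-2.79,"grip":1},{"x":1.79,"y":-2.79,"grip":1},{"x":1.79,"y":-2.79,"grip":1},{"x":1.79,"y":-2.79,"grip":1},{"x":1.79,"y":-2.79,"grip":1},{"x":1.79,"y":-2.79,"grip":1},{"x":1.79,"y":-2.79,"grip":1}]'
cat >> h.py <<'E'
LED=np.array([498.9,57.5,60]);X=np.array([.9972,.0747,0]);Y=np.array([-.0747,.9972,0])
def where(s):
    d=s["eef_pos"]-LED; return "t %.2f ledge xyz %.1f %.1f %.1f yaw %.4f F(x,y,z) %.2f %.2f %.2f"%(s["clock"],d@X,d@Y,d[2],s["tcp_rot"][2],s["contact_force"]@X,s["contact_force"]@Y,s["contact_force"][2])
E
cat > w.py <<'E'
from rig import *
from h import *
print(where(sense()))
E
python3 - <<'E'
from rig import *
from h import *
s=sense();print(where(s),s["tcp_rot"],s["opening"]);f=grab_frame("wrist");print(f["T_tool_cam"]);cv2.imwrite("pics/w1.png",f["pixels"])
E
```

```text
t 0.10 ledge xyz -307.7 -613.7 170.6 yaw 0.3908 F(x,y,z) 0.53 -0.30 0.68 [-3.14036199e+00  3.31049493e-05  3.90811262e-01] 1.000363803180877
[[ 7.21442667e-04 -9.52847902e-01 -3.03447450e-01  7.72445417e+01]
 [ 9.99999413e-01  4.42128797e-04  9.89168787e-04 -3.78525143e-01]
 [-8.08364547e-04 -3.03447986e-01  9.52847662e-01 -1.43179928e+02]
 [ 0.00000000e+00  0.00000000e+00  0.00000000e+00  1.00000000e+00]]schema error: expected keys x, y, z, spin, grip
```

View pics/w1.png

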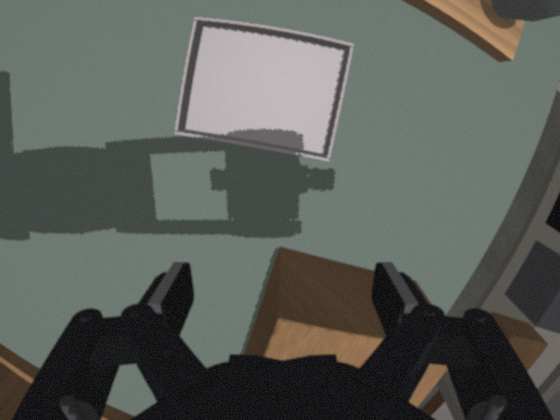

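The wrist view shows only the starting area (tray at about (265,90)). The jog was refused because every row needs all five keys, so I'll resend it.

```bash
python3 -m jog '[{"x":0,"y":0,"z":0,"spin":0.105,"grip":1},{"x":0,"y":0,"z":0,"spin":0.105,"grip":1},{"x":0,"y":0,"z":0,"spin":0.106,"grip":1},{"x":1.79,"y":-2.79,"z":0,"spin":0,"grip":1},{"x":1.79,"y":-2.79,"z":0,"spin":0,"grip":1},{"x":1.79,"y":-2.79,"z":0,"spin":0,"grip":1},{"x":1.79,"y":-2.79,"z":0,"spin":0,"grip":1},{"x":1.79,"y":-2.79,"z":0,"spin":0,"grip":1},{"x":1.79,"y":-2.79,"z":0,"spin":0,"grip":1},{"x":1.79,"y":-2.79,"z":0,"spin":0,"grip":1},{"x":1.79,"y":-2.79,"z":0,"spin":0,"grip":1},{"x":1.79,"y":-2.79,"z":0,"spin":0,"grip":1},{"x":1.79,"y":-2.79,"z":0,"spin":0,"grip":1},{"x":1.79,"y":-2.79,"z":0,"spin":0,"grip":1},{"x":1.79,"y":-2.79,"z":0,"spin":0,"grip":1},{"x":1.79,"y":-2.79,"z":0,"spin":0,"grip":1},{"x":1.79,"y":-2.79,"z":0,"spin":0,"grip":1},{"x":1.79,"y":-2.79,"z":0,"spin":0,"grip":1},{"x":1.79,"y":-2.79,"z":0,"spin":0,"grip":1},{"x":1.79,"y":-2.79,"z":0,"spin":0,"grip":1}]'
python3 - <<'E'
from rig import *
from h import *
s=sense();print(where(s),s["tcp_rot"],s["opening"]);f=grab_frame("wrist");cv2.imwrite("pics/w2.png",f["pixels"]);np.savez("w2.npz",p=s["eef_pos"],r=s["tcp_rot"],**f)
E
```

```text
clock: 1.82
eef_pos: [506.5, -80.5, 231.2]
tcp_rot: [3.142, 0.0, 0.075]
contact_force: [-0.0, -0.6, 0.2]
opening: 0.003
grasp_force: 0.0
t 1.82 ledge xyz -2.7 -138.2 171.2 yaw 0.0749 F(x,y,z) -0.06 -0.55 0.21 [3.14158618e+00 7.72444702e-05 7.48580068e-02] 0.0028142696215594887
```

View pics/w2.png

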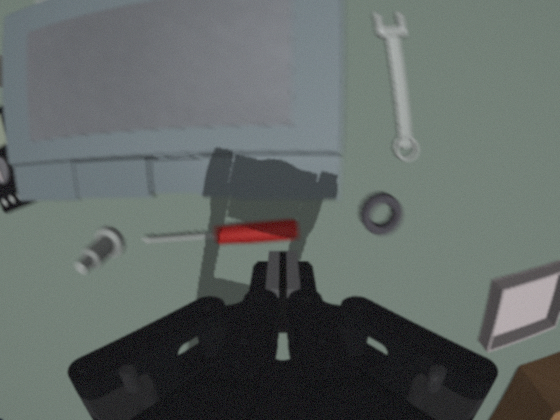

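The wrist view shows the ledge band at rows 155–200, with a seam at (77,180), a dark step at (150,177) and the box's end at about (338,180). The gripper's shadow covers x 205–335. I'll cast these.

```bash
cat >> h.py <<'E'
from scipy.spatial.transform import Rotation as Ro
def wcast(file,p,z):
    f=np.load(file);K=f["camera_matrix"];a=np.array([(p[0]-K[0,2])/K[0,0],(p[1]-K[1,2])/K[1,1]]);r=np.hypot(*a)
    d=np.r_[np.sin(r)*a/r,np.cos(r)];T=f["T_tool_cam"];Rw=Ro.from_euler("xyz",f["r"]).as_matrix()
    c=f["p"]+Rw@T[:3,3];d=Rw@T[:3,:3]@d;P=c+d*(z-c[2])/d[2]-LED;return round(P@X,1),round(P@Y,1)
E
python3 - <<'E'
from h import *
for p in((77,163),(77,197),(149,160),(152,196),(155,196),(230,152),(222,170),(338,180),(20,200),(335,197),(335,155)): print(p,wcast("w2.npz",p,60),wcast("w2.npz",p,53))
i=cv2.imread("pics/w2.png")[145:210,0:345];cv2.imwrite("pics/w2c.png",cv2.convertScaleAbs(cv2.resize(i,None,fx=2.3,fy=2.3,interpolation=cv2.INTER_CUBIC),alpha=2.2,beta=-40))
E
```

```text
(77, 163) (np.float64(24.0), np.float64(93.5)) (np.float64(22.9), np.float64(98.7))
(77, 197) (np.float64(-15.9), np.float64(100.8)) (np.float64(-17.9), np.float64(106.2))
(149, 160) (np.float64(23.2), np.float64(-0.3)) (np.float64(22.0), np.float64(2.8))
(152, 196) (np.float64(-15.6), np.float64(0.3)) (np.float64(-17.6), np.float64(3.4))
(155, 196) (np.float64(-15.6), np.float64(-3.2)) (np.float64(-17.6), np.float64(-0.2))
(230, 152) (np.float64(28.9), np.float64(-86.9)) (np.float64(27.9), np.float64(-85.7))
(222, 170) (np.float64(11.0), np.float64(-78.1)) (np.float64(9.5), np.float64(-76.8))
(338, 180) (np.float64(0.7), np.float64(-194.0)) (np.float64(-0.9), np.float64(-195.2))
(20, 200) (np.float64(-18.9), np.float64(203.7)) (np.float64(-21.0), np.float64(211.3))
(335, 197) (np.float64(-17.0), np.float64(-191.7)) (np.float64(-19.1), np.float64(-192.9))
(335, 155) (np.float64(26.0), np.float64(-190.0)) (np.float64(25.0), np.float64(-191.1))
```

View pics/w2c.png

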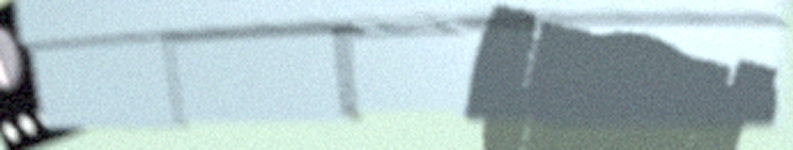

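The crop confirms that the notch's +y wall is at y≈-1, so the notch spans -57 to -1 with its centre at about -29. Now I'll descend over pad_right.

```bash
python3 -m jog '[{"x":-0.3,"y":0,"z":3,"spin":0,"grip":1},{"x":0,"y":0,"z":3,"spin":0,"grip":1},{"x":0,"y":0,"z":3,"spin":0,"grip":1},{"x":0,"y":0,"z":3,"spin":0,"grip":1},{"x":0,"y":0,"z":2.5,"spin":0,"grip":1},{"x":0,"y":0,"z":1.5,"spin":0,"grip":1},{"x":0,"y":0,"z":0.2,"spin":0,"grip":1},{"x":0,"y":0,"z":0,"spin":0,"grip":1},{"x":0,"y":0,"z":0,"spin":0,"grip":1}]'; python3 w.py; python3 -m jog '[{"x":0,"y":0,"z":0.1,"spin":0,"grip":1},{"x":0,"y":0,"z":0.1,"spin":0,"grip":1},{"x":0,"y":0,"z":0,"spin":0,"grip":1}]' >/dev/null; python3 w.py; python3 -m jog '[{"x":0,"y":0,"z":0.1,"spin":0,"grip":1},{"x":0,"y":0,"z":0.1,"spin":0,"grip":1},{"x":0,"y":0,"z":0,"spin":0,"grip":1}]' >/dev/null; python3 w.py
```

```text
clock: 2.62
eef_pos: [503.6, -82.5, 70.0]
tcp_rot: [3.141, -0.001, 0.075]
contact_force: [0.1, -0.0, -0.0]
opening: -0.001
grasp_force: 0.0
t 2.62 ledge xyz -5.7 -140.0 10.0 yaw 0.0747 F(x,y,z) 0.09 -0.05 -0.03
t 2.87 ledge xyz -5.7 -140.0 8.1 yaw 0.0748 F(x,y,z) 0.04 -0.57 0.27
t 3.12 ledge xyz -6.3 -139.8 5.3 yaw 0.0748 F(x,y,z) 0.45 0.56 0.51
```

```bash
python3 -m jog '[{"x":0,"y":0,"z":0.1,"spin":0,"grip":1},{"x":0,"y":0,"z":0.1,"spin":0,"grip":1},{"x":0,"y":0,"z":0,"spin":0,"grip":1},{"x":0,"y":0,"z":0,"spin":0,"grip":1}]' >/dev/null; python3 w.py; python3 -m jog '[{"x":0,"y":0,"z":0.1,"spin":0,"grip":1},{"x":0,"y":0,"z":0.05,"spin":0,"grip":1},{"x":0,"y":0,"z":0,"spin":0,"grip":1},{"x":0,"y":0,"z":0,"spin":0,"grip":1}]' >/dev/null; python3 w.py; python3 -m jog '[{"x":0,"y":0,"z":0.05,"spin":0,"grip":1},{"x":0,"y":0,"z":0,"spin":0,"grip":1},{"x":0,"y":0,"z":0,"spin":0,"grip":1}]' >/dev/null; python3 w.py
```

```text
t 3.45 ledge xyz -6.3 -139.8 3.2 yaw 0.0748 F(x,y,z) 0.74 -0.18 -0.47
t 3.78 ledge xyz -6.2 -139.8 2.1 yaw 0.0748 F(x,y,z) -2.01 0.49 4.40
t 4.03 ledge xyz -6.2 -139.8 2.0 yaw 0.0748 F(x,y,z) -3.57 1.57 12.52
```

Contact with the pad is at z=+2.0, as expected. I'll lighten the pressure, slide off towards the ledge and settle onto it.

```bash
python3 -m jog '[{"x":0,"y":0,"z":-0.06,"spin":0,"grip":1},{"x":0,"y":-0.9,"z":0,"spin":0,"grip":1},{"x":0,"y":-0.9,"z":0,"spin":0,"grip":1},{"x":0,"y":-0.9,"z":0,"spin":0,"grip":1},{"x":0,"y":-1,"z":0,"spin":0,"grip":1},{"x":0,"y":-1,"z":0,"spin":0,"grip":1},{"x":0,"y":-1,"z":0,"spin":0,"grip":1},{"x":0,"y":-1,"z":0,"spin":0,"grip":1},{"x":0,"y":0,"z":0,"spin":0,"grip":1},{"x":0,"y":0,"z":0,"spin":0,"grip":1}]' >/dev/null; python3 w.py; python3 -m jog '[{"x":0,"y":0,"z":0.1,"spin":0,"grip":1},{"x":0,"y":0,"z":0.07,"spin":0,"grip":1},{"x":0,"y":0,"z":0,"spin":0,"grip":1},{"x":0,"y":0,"z":0,"spin":0,"grip":1}]' >/dev/null; python3 w.py;  python3 -m jog '[{"x":0,"y":0,"z":0.05,"spin":0,"grip":1},{"x":0,"y":0,"z":0,"spin":0,"grip":1},{"x":0,"y":0,"z":0,"spin":0,"grip":1}]' >/dev/null; python3 w.py
```

```text
t 4.87 ledge xyz -6.6 -71.9 1.6 yaw 0.0763 F(x,y,z) -0.52 -0.95 0.54
t 5.20 ledge xyz -6.3 -73.2 0.1 yaw 0.0742 F(x,y,z) -1.00 0.99 0.05
t 5.45 ledge xyz -6.3 -73.2 0.0 yaw 0.0744 F(x,y,z) -2.63 -0.38 7.42
```

It is resting on the ledge at z=0.0 with 7 N. I'll feel along to the notch.

```bash
python3 -m jog '[{"x":0,"y":0,"z":0,"spin":0,"grip":1},{"x":0,"y":-0.3,"z":0,"spin":0,"grip":1},{"x":0,"y":-0.4,"z":0,"spin":0,"grip":1},{"x":0,"y":-0.4,"z":0,"spin":0,"grip":1}]' >/dev/null; python3 w.py; python3 -m jog '[{"x":0,"y":-0.5,"z":0,"spin":0,"grip":1},{"x":0,"y":-0.5,"z":0,"spin":0,"grip":1}]' >/dev/null; python3 w.py;  python3 -m jog '[{"x":0,"y":-0.5,"z":0,"spin":0,"grip":1},{"x":0,"y":-0.5,"z":0,"spin":0,"grip":1}]' >/dev/null; python3 w.py;  python3 -m jog '[{"x":0,"y":-0.6,"z":0,"spin":0,"grip":1},{"x":0,"y":-0.6,"z":0,"spin":0,"grip":1},{"x":0,"y":0,"z":0,"spin":0,"grip":1},{"x":0,"y":0,"z":0,"spin":0,"grip":1}]' >/dev/null; python3 w.py
```

```text
t 5.78 ledge xyz -5.7 -62.2 0.0 yaw 0.0744 F(x,y,z) -1.02 -3.40 5.13
t 5.95 ledge xyz -5.7 -51.9 -0.0 yaw 0.0746 F(x,y,z) -0.28 -2.78 3.97
t 6.12 ledge xyz -6.6 -41.2 -0.5 yaw 0.0745 F(x,y,z) -0.38 -1.03 0.05
t 6.45 ledge xyz -6.4 -29.3 -0.4 yaw 0.0757 F(x,y,z) -0.66 0.83 -1.05
```

The force vanished and the tip dropped past y≈-45, so it is now in the notch. Next I'll lower it to the catch and press.

```bash
python3 -m jog '[{"x":0,"y":0,"z":0.2,"spin":0,"grip":1},{"x":0,"y":0,"z":0.2,"spin":0,"grip":1},{"x":0,"y":0,"z":0.2,"spin":0,"grip":1},{"x":0,"y":0,"z":0.1,"spin":0,"grip":1},{"x":0,"y":0,"z":0,"spin":0,"grip":1}]' >/dev/null; python3 w.py; python3 -m jog '[{"x":0,"y":0,"z":0.1,"spin":0,"grip":1},{"x":0,"y":0,"z":0.1,"spin":0,"grip":1},{"x":0,"y":0,"z":0.1,"spin":0,"grip":1},{"x":0,"y":0,"z":0,"spin":0,"grip":1},{"x":0,"y":0,"z":0,"spin":0,"grip":1}]' >/dev/null; python3 w.py
```

```text
t 6.87 ledge xyz -6.4 -30.0 -7.6 yaw 0.0745 F(x,y,z) 0.02 -0.29 -0.55
t 7.28 ledge xyz -6.3 -29.8 -10.4 yaw 0.0747 F(x,y,z) -0.54 -0.66 1.03
```

```bash
python3 -m jog '[{"x":0,"y":0,"z":0.1,"spin":0,"grip":1},{"x":0,"y":0,"z":0.1,"spin":0,"grip":1},{"x":0,"y":0,"z":0.1,"spin":0,"grip":1}]' >/dev/null; python3 w.py; python3 -m jog '[{"x":0,"y":0,"z":0.1,"spin":0,"grip":1},{"x":0,"y":0,"z":0.05,"spin":0,"grip":1},{"x":0,"y":0,"z":0,"spin":0,"grip":1}]' >/dev/null; python3 w.py; python3 -m jog '[{"x":0,"y":0,"z":0.05,"spin":0,"grip":1},{"x":0,"y":0,"z":0.03,"spin":0,"grip":1},{"x":0,"y":0,"z":0,"spin":0,"grip":1}]' >/dev/null; python3 w.py
```

```text
t 7.53 ledge xyz -6.3 -29.8 -13.3 yaw 0.0749 F(x,y,z) -1.77 -2.06 5.01
t 7.78 ledge xyz -6.3 -29.8 -14.9 yaw 0.0747 F(x,y,z) -0.95 -1.14 2.39
t 8.03 ledge xyz -6.2 -29.8 -15.1 yaw 0.0748 F(x,y,z) -3.18 -1.00 13.00
```

The catch has bottomed out at -15. I'll also touch the notch wall while it is down, so the ledge contact in step 3 is certain.

```bash
python3 -m jog '[{"x":0,"y":0,"z":-0.06,"spin":0,"grip":1},{"x":0,"y":-0.5,"z":0,"spin":0,"grip":1},{"x":0,"y":-0.5,"z":0,"spin":0,"grip":1},{"x":0,"y":-0.2,"z":0,"spin":0,"grip":1},{"x":0,"y":0,"z":0,"spin":0,"grip":1},{"x":0,"y":0,"z":0,"spin":0,"grip":1}]' >/dev/null; python3 w.py; python3 -m jog '[{"x":0,"y":-0.1,"z":0,"spin":0,"grip":1},{"x":0,"y":-0.1,"z":0,"spin":0,"grip":1},{"x":0,"y":0,"z":0,"spin":0,"grip":1}]' >/dev/null; python3 w.py; python3 -m jog '[{"x":0,"y":-0.1,"z":0,"spin":0,"grip":1},{"x":0,"y":-0.05,"z":0,"spin":0,"grip":1},{"x":0,"y":0,"z":0,"spin":0,"grip":1}]' >/dev/null; python3 w.py
```

```text
t 8.53 ledge xyz -6.0 -17.2 -15.0 yaw 0.0749 F(x,y,z) 0.68 3.40 4.11
t 8.78 ledge xyz -6.1 -15.9 -15.0 yaw 0.0749 F(x,y,z) 0.54 -2.44 4.12
t 9.03 ledge xyz -6.2 -14.8 -15.0 yaw 0.0752 F(x,y,z) 0.84 -5.47 5.12
```

```bash
python3 -m jog '[{"x":0,"y":-0.1,"z":0,"spin":0,"grip":1},{"x":0,"y":0,"z":0,"spin":0,"grip":1},{"x":0,"y":0,"z":0,"spin":0,"grip":1}]' >/dev/null; python3 w.py;python3 -m jog '[{"x":0,"y":-0.1,"z":0,"spin":0,"grip":1},{"x":0,"y":0,"z":0,"spin":0,"grip":1},{"x":0,"y":0,"z":0,"spin":0,"grip":1}]' >/dev/null; python3 w.py
```

```text
t 9.28 ledge xyz -6.2 -14.6 -15.0 yaw 0.0756 F(x,y,z) 0.46 -12.58 5.10
t 9.53 ledge xyz -6.2 -14.4 -15.0 yaw 0.0761 F(x,y,z) 0.74 -19.13 5.07
```

Wall contact is confirmed and the catch is fully down. Coming away.

```bash
python3 -m jog '[{"x":0,"y":0.5,"z":0,"spin":0,"grip":1},{"x":0,"y":0.6,"z":-0.1,"spin":0,"grip":1},{"x":0,"y":0,"z":-1,"spin":0,"grip":1},{"x":0,"y":0,"z":-2,"spin":0,"grip":1},{"x":-0.3,"y":0,"z":-3,"spin":0,"grip":1},{"x":-0.5,"y":0,"z":-3,"spin":0,"grip":1},{"x":-1,"y":0,"z":-3,"spin":0,"grip":1},{"x":-1,"y":0,"z":-3,"spin":0,"grip":1},{"x":0,"y":0,"z":-1,"spin":0,"grip":1},{"x":0,"y":0,"z":0,"spin":0,"grip":1},{"x":0,"y":0,"z":0,"spin":0,"grip":1},{"x":0,"y":0,"z":0,"spin":0,"grip":1}]' >/dev/null
python3 - <<'E'
from rig import *
from h import *
print(where(sense()));f=grab_frame("side");cv2.imwrite("pics/side9.png",f["pixels"])
E
```

```text
t 10.53 ledge xyz -34.8 -23.2 144.8 yaw 0.0748 F(x,y,z) -0.23 0.65 -0.80
```

View pics/side9.png

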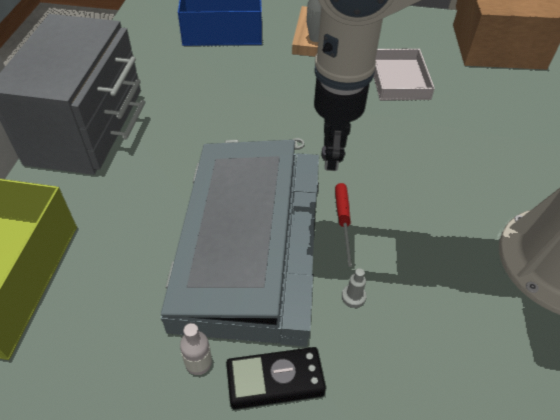

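The lid stands ajar: there is a dark gap along its front edge at (285,318). The driver, sensor, meter and bottle are where they were, and the gripper is clear at (335,150).

```bash
python3 -c "from rig import *; print(sign_off())"
```

```text
the job is handed in; nothing more can be done
None
```

The lid stands ajar with the catch pressed fully down, the last picture shows no bystander displaced (collar hidden behind the arm, wrench mostly behind the raised lid), and the job is handed in; no verdict was returned.

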